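# Sort mixed weld parts into their kitting trays

### The arm

A 6-joint arm with a two-finger parallel gripper is mounted at the origin on the work surface. World frame = base frame: x ahead of the robot, y to its left, z up, the work surface at z = 0. Lengths are in m, angles in rad, forces in N, time in s.
With the tool pointing down it reaches from about 0.35 to 0.975 m from the base axis. Payload 4.9 kg.
Tool frame: the origin (TCP) lies midway between the tips of the shut fingers; the grasp point (between the pads) lies 19 mm behind it; z points along the fingers, y is the direction in which the jaws open and shut (so a half turn about z gives the same grasp; the last joint's range is limited). The gripper opens to 85 mm and grips with 20 to 120 N. Pads are 22 mm wide; open, the fingers measure 114 mm over their backs; the gripper's body (76 mm by 85 mm) begins 54 mm behind the grasp point. The pads swing forward as they close: fully open they stand 13 mm farther back than shut.
Start: joints at [1.095, 0.053, 1.613, -0, 1.476, -0.119], TCP at [0.218, 0.586, 0.231] pointing down, gripper open.
Joint ranges: [-3.01, 3.01], [-1.01, 2.22], [0.06, 2.58], [-1.02, 4.17], [0.09, 2.62], [-3.14, 3.14]. Speed limits (rad/s): [2.57, 2.57, 3.14, 3.14, 3.14, 3.14].

### API

Orientations are given as a rotation vector (axis times angle).
In Python, from station import ctrl gives the robot as it stands.
- The arm moves only by the tool play_rows, never from a script. Its argument "motion" is a list that holds one entry, the list of rows, each a list of 7 numbers: the closure, from -1 (fully open) to 1 (shut), then the shift along the tool's x, y, z in cm, then the turn, a rotation vector about the tool's x, y, z in degrees. A call has 1 to 20 rows; each row is the pose to reach, as a shift and turn from the pose measured when the call began, along the tool's axes at that moment; what a row does not reach only later rows make up. A row lasts 1/8 s, in which the tool goes at most 62.5 mm and 10.7 degrees, less where a joint would pass 70% of its speed; a pose out of reach is approached as far as the arm can. A call with a gripper value outside its range is refused whole. The fingers move at their own pace and stop on an object; "newtons" is the grip in N (left out, the last holds). Time passes only in rows, so rows that repeat a pose let the fingers close. It gives the time, the measured TCP pose, the force and the opening at its end, in the units of the state.
- ctrl.get_obs(): the state, without advancing time (a new reading comes with each control period).
- ctrl.get_image(name): name is "scene" or "side" or "wrist"; returns a dict with "color" (400x640x3 uint8, red, green, blue), "mtx" (3x3 intrinsics, pixels), "T" (4x4, takes a point from camera to world coordinates). Camera axes: x right, y up, looking along -z (the intrinsics and any distortion apply to the point x, -y, -z); pixel columns grow to the right and rows downward; lengths in m; the calibration is good to about 2 mm. A picture is of the moment at which its call begins. There is no depth.
- ctrl.finish_job(): hands the job in, once; it reports no verdict.
The state is a dict: "t": time; "q": joint angles; "dq": joint speeds; "effort": joint torques, N m; "tool_pos": TCP position; "tool_rot": TCP orientation; "contact_force": force on the tool from outside, world axes, zero at the start; "wrist_torque": the same for the moment, N m; "opening": finger opening in m.
Only numpy, scipy, OpenCV 4.12 (cv2) and the standard library are available. Lean on these libraries where they do the work, as an engineer would, in place of code of your own. Each camera call takes 0.05 s, during which the arm holds its last target.

### The job

Sort the five loose steel parts on the welding table for the next weld job: put the two tall necked cans into the long tray with the divider, one in each bay, the two short ring collars side by side into the long tray without a divider, and the hexagonal boss into the round dish. Every part must stand upright and flat on the floor of its tray, not on a rim or divider, and be let go of.

Things in the scene. Friction and masses are not known exactly. Their poses are not given: they have to be found in the camera images.
- can_a_mid (a point): Necked steel can open at both ends, standing upright on the table at the start: 75 mm tall, body 50 mm in diameter between 15 and 60 mm above its foot, narrowing to 41 mm necks at both ends; 0.16 kg. The point is at its centre, half-way up (37.5 mm above its foot), z up along its axis. The two cans are alike and interchangeable.
- can_b_mid (a point): Necked steel can open at both ends, standing upright on the table at the start: 75 mm tall, body 50 mm in diameter between 15 and 60 mm above its foot, narrowing to 41 mm necks at both ends; 0.16 kg. The point is at its centre, half-way up (37.5 mm above its foot), z up along its axis. The two cans are alike and interchangeable.
- collar_a_mid (a point): Plain steel ring collar, standing flat on the table at the start, its bore vertical: 58 mm outside diameter, 46 mm bore, 38 mm tall; 0.2 kg. The point is at its centre, half-way up (19 mm above its foot), z up along its axis. The two collars are alike and interchangeable.
- collar_b_mid (a point): Plain steel ring collar, standing flat on the table at the start, its bore vertical: 58 mm outside diameter, 46 mm bore, 38 mm tall; 0.2 kg. The point is at its centre, half-way up (19 mm above its foot), z up along its axis. The two collars are alike and interchangeable.
- boss_mid (a point): Solid hexagonal steel boss, standing upright on the table at the start with its hexagon seen from above (a small dark bore in the middle): 40 mm across flats, 46 mm across corners, 46 mm tall; 0.35 kg. The point is at its centre, half-way up (23 mm above its foot), z up; its x axis is square to one pair of flats, the other pairs lie 60 and 120 degrees from it.
- tray_two_bay: Shallow rectangular sheet-metal tray with one 4 mm divider across its middle (as high as the rim), for the cans: 100 x 180 mm outside along its x and y, made of 4 mm sheet: the floor inside is 4 mm above the table and the rim only 12 mm above the table. Fixed to the table. Origin at the centre of its underside, on the table; z up. The divider runs along x at y = 0; the two bays are each 92 x 86 mm inside and centred at y = +45 mm and y = -45 mm.
- tray_open: Shallow rectangular sheet-metal tray without a divider, for the collars: 100 x 180 mm outside along its x and y, made of 4 mm sheet: the floor inside is 4 mm above the table and the rim only 12 mm above the table. Fixed to the table. Origin at the centre of its underside, on the table; z up. Inside it is 92 x 172 mm; two collars fit side by side along y, for instance at y = +43 mm and y = -43 mm.
- dish: Shallow round metal dish, for the hexagonal boss: 124 mm across its rim outside, about 106 mm across its floor, floor 4 mm and rim 12 mm above the table. Fixed to the table. Origin at the centre of its underside, on the table; z up.
Things that resemble listed ones, but are neither listed nor needed, are in the scene too. Leave any green look-alike of the part that bears boss_mid alone. Leave any brown look-alike of the part that bears collar_b_mid alone.

How it is judged:
At the end, for the whole second after the job is handed in: One can in each bay of the divided tray, both collars in the undivided tray, the boss in the round dish: each centre within the walls, within 4 mm of its height when standing on the tray floor, axis within 0.12 rad of vertical, at rest and released (((x of can_a_mid in the frame of tray_two_bay between -0.032 and 0.032 m and y of can_a_mid in the frame of tray_two_bay between 0.015 and 0.073 m and z of can_a_mid in the frame of tray_two_bay between 0.0375 and 0.0455 m and angle between each of can_a_mid, can_b_mid's own z axis and vertical below 0.12 rad and linear speed of each of can_a, can_b below 0.02 m/s and x of can_b_mid in the frame of tray_two_bay between -0.032 and 0.032 m and y of can_b_mid in the frame of tray_two_bay between -0.073 and -0.015 m and z of can_b_mid in the frame of tray_two_bay between 0.0375 and 0.0455 m) or (x of can_a_mid in the frame of tray_two_bay between -0.032 and 0.032 m and y of can_a_mid in the frame of tray_two_bay between -0.073 and -0.015 m and z of can_a_mid in the frame of tray_two_bay between 0.0375 and 0.0455 m and angle between each of can_a_mid, can_b_mid's own z axis and vertical below 0.12 rad and linear speed of each of can_a, can_b below 0.02 m/s and x of can_b_mid in the frame of tray_two_bay between -0.032 and 0.032 m and y of can_b_mid in the frame of tray_two_bay between 0.015 and 0.073 m and z of can_b_mid in the frame of tray_two_bay between 0.0375 and 0.0455 m)) and x of collar_a_mid in the frame of tray_open between -0.032 and 0.032 m and y of collar_a_mid in the frame of tray_open between -0.07 and 0.07 m and z of collar_a_mid in the frame of tray_open between 0.019 and 0.027 m and angle between each of collar_a_mid, collar_b_mid, boss_mid's own z axis and vertical below 0.12 rad and linear speed of each of collar_a, collar_b, boss below 0.02 m/s and x of collar_b_mid in the frame of tray_open between -0.032 and 0.032 m and y of collar_b_mid in the frame of tray_open between -0.07 and 0.07 m and z of collar_b_mid in the frame of tray_open between 0.019 and 0.027 m and x of boss_mid in the frame of dish between -0.045 and 0.045 m and y of boss_mid in the frame of dish between -0.045 and 0.045 m and z of boss_mid in the frame of dish between 0.023 and 0.031 m); the robot touches nothing.
It also fails if it takes over 117 s, if anything falls off the work surface, if the arm or the gripper's body presses on something with over 40 N, if the wrist force passes 120 N, or if a joint passes its speed limit or range.

## Working session

There is one attempt and no reset: what is moved stays moved. The work goes in short steps, Python scripts to look and compute and a tool call to move; the robot and the scene stay as the last step left them, time stands still between calls to the robot, and variables do not carry over. Pictures are saved under pics/ and viewed, and the job is handed in when it is done.

Besides the shell and the picture viewer there is one more tool, called after "Request:" as name([rows], argument=value, ...), one row to a line, values as JSON. play_rows: Moves the arm, as the interface text tells. Its arguments: {"type":"object","properties":{"motion":{"type":"array"},"newtons":{"type":"number"}},"required":["motion"]}

```bash
mkdir -p pics; ls; python3 - <<'E'
from station import ctrl
import cv2,numpy as np
o=ctrl.get_obs();print(o)
for n in("scene","side","wrist"):
    d=ctrl.get_image(n);cv2.imwrite(f"pics/{n}0.png",d["color"][:,:,::-1]);print(n,d["mtx"].round(1).tolist(),d["T"].round(4).tolist(),[k for k in d])
E
```

```text
pics
{'t': 0.0, 'q': array([ 1.09502168e+00,  5.33626285e-02,  1.61430114e+00, -7.07409522e-06,
        1.47597325e+00, -1.18993715e-01]), 'dq': array([ 0.00098633,  0.00109257,  0.00063053,  0.00038834, -0.00153715,
       -0.00049298]), 'effort': array([-5.16854889e-04, -3.93680978e+01, -3.70179927e+01, -1.77190377e-04,
        7.23450183e-03, -4.38232448e-06]), 'tool_pos': array([0.21799957, 0.5850879 , 0.23005516]), 'tool_rot': array([-5.57356038e-01, -3.09115318e+00,  3.07299164e-03]), 'contact_force': array([ 0.66773328, -0.49776017,  0.34234569]), 'wrist_torque': array([ 0.02324101, -0.00352345, -0.03075537]), 'opening': 0.08540207195584633}
scene [[432.8, 0.0, 327.3], [0.0, 432.8, 197.3], [0.0, 0.0, 1.0]] [[0.4854, -0.7165, 0.5011, 0.9723], [0.8742, 0.3883, -0.2916, -0.2582], [0.0144, 0.5796, 0.8148, 0.7908], [0.0, 0.0, 0.0, 1.0]] ['color', 'mtx', 'T']
side [[485.8, 0.0, 319.5], [0.0, 485.8, 204.8], [0.0, 0.0, 1.0]] [[0.8367, 0.2895, -0.4648, 0.068], [-0.5475, 0.4221, -0.7226, -0.6948], [-0.013, 0.8591, 0.5117, 0.5376], [0.0, 0.0, 0.0, 1.0]] ['color', 'mtx', 'T']
wrist [[349.9, 0.0, 322.9], [0.0, 349.9, 197.3], [0.0, 0.0, 1.0]] [[0.3501, -0.8894, -0.2941, 0.1426], [0.9367, 0.3319, 0.1116, 0.6148], [-0.0017, -0.3145, 0.9493, 0.3729], [0.0, 0.0, 0.0, 1.0]] ['color', 'mtx', 'T']
```

View pics/scene0.png

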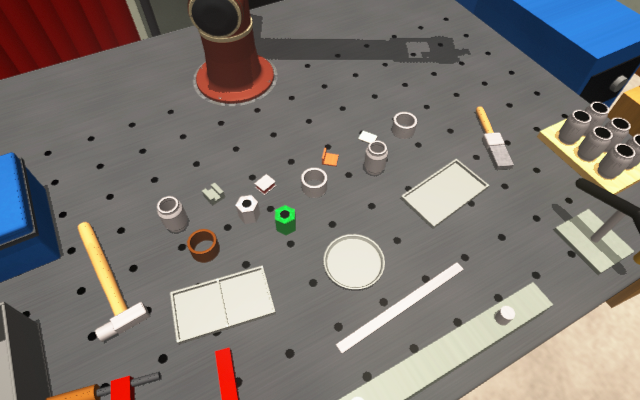

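View pics/side0.png

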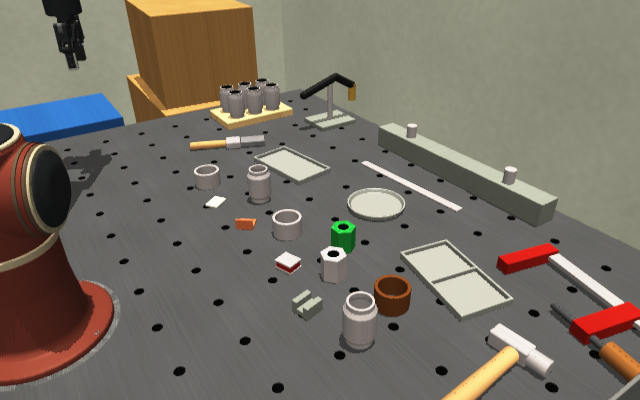

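View pics/wrist0.png

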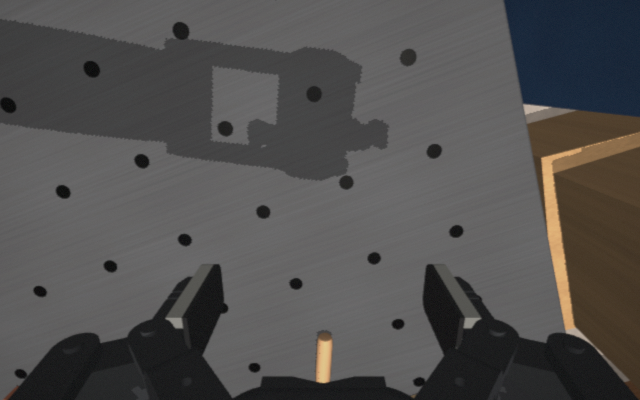

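```bash
python3 - <<'E'
import cv2,numpy as np
for n,r,f in(("scene",(150,90,350,260),4),("side",(190,130,330,220),4)):
    im=cv2.imread(f"pics/{n}0.png");x,y,w,h=r
    c=im[y:y+h,x:x+w]
    hw=w//2
    for k in(0,1):
        z=cv2.resize(c[:,k*hw:(k+1)*hw],None,fx=4,fy=4,interpolation=cv2.INTER_CUBIC)[:,:800]
        # ensure <=800x600
        s=min(800/z.shape[1],600/z.shape[0],1)
        if s<1: z=cv2.resize(z,None,fx=s,fy=s)
        cv2.imwrite(f"pics/{n}_z{k}.png",z);print(n,k,z.shape,s*4,x+k*hw,y)
    # mask & components
    hsv=cv2.cvtColor(im,cv2.COLOR_BGR2HSV)
    m=(hsv[:,:,2]>135).astype(np.uint8)
    m=cv2.morphologyEx(m,cv2.MORPH_CLOSE,np.ones((3,3)))
    N,L,st,ce=cv2.connectedComponentsWithStats(m)
    for i in range(1,N):
        if st[i,4]>60 : print(st[i].tolist(),ce[i].round(1))
E
```

```text
scene 0 (600, 404, 3) 2.3076923076923075 150 90
scene 1 (600, 404, 3) 2.3076923076923075 325 90
[126, 0, 21, 40, 281] [136.6  18.7]
[513, 0, 127, 59, 4495] [589.5  22.5]
[193, 57, 85, 49, 1493] [236.4  85.2]
[572, 74, 68, 54, 709] [613.  101.3]
[476, 106, 38, 60, 778] [494.3 140.1]
[393, 111, 25, 18, 168] [405.  119.6]
[593, 117, 38, 28, 323] [611.1 132.3]
[540, 119, 100, 76, 1696] [591.8 161.5]
[358, 130, 30, 30, 411] [372.8 145.4]
[615, 134, 25, 30, 223] [627.6 151.6]
[321, 148, 18, 18, 211] [329.2 157.9]
[0, 152, 26, 84, 1604] [  9.9 196.3]
[401, 158, 89, 68, 2978] [444.7 191.1]
[301, 167, 27, 21, 218] [314.  177.2]
[254, 174, 23, 21, 291] [264.8 183.8]
[202, 182, 22, 19, 214] [212.8 191.4]
[235, 194, 23, 19, 250] [246. 203.]
[156, 196, 26, 23, 319] [169.1 208.5]
[274, 205, 21, 19, 256] [284.3 214. ]
[577, 209, 27, 24, 374] [589.6 220.2]
[77, 221, 69, 119, 2156] [107.3 285.3]
[556, 220, 78, 53, 1694] [595.9 245.9]
[187, 229, 29, 25, 209] [201.1 241.3]
[323, 233, 62, 56, 2730] [353.7 261. ]
[335, 262, 129, 92, 1681] [397.7 307.6]
[169, 265, 107, 78, 5058] [220.3 302.8]
[338, 282, 2
[... 567 characters left out ...]
2.5 185.8]
[194, 164, 25, 13, 145] [206.  169.9]
[347, 188, 58, 30, 1370] [375.9 202.2]
[206, 195, 20, 13, 155] [215.3 201.2]
[272, 209, 30, 17, 205] [286.4 217. ]
[235, 218, 22, 11, 210] [244.9 222.7]
[331, 220, 25, 14, 192] [342.9 226.5]
[0, 234, 54, 32, 117] [ 25.1 252.9]
[400, 239, 114, 78, 3866] [455.  277.4]
[499, 242, 141, 93, 2593] [582.9 290.3]
[320, 246, 27, 17, 273] [332.9 253.9]
[274, 251, 27, 17, 249] [287.6 259.1]
[375, 275, 36, 23, 201] [391.9 286.4]
[0, 280, 120, 101, 2884] [ 63.  339.1]
[292, 289, 19, 14, 106] [301.1 295.6]
[343, 291, 35, 31, 542] [359.9 308.7]
[297, 296, 25, 17, 163] [309.3 303.5]
[441, 323, 113, 77, 2529] [499.2 364.2]
[602, 341, 38, 59, 760] [622.7 364.2]
```

View pics/scene_z0.png

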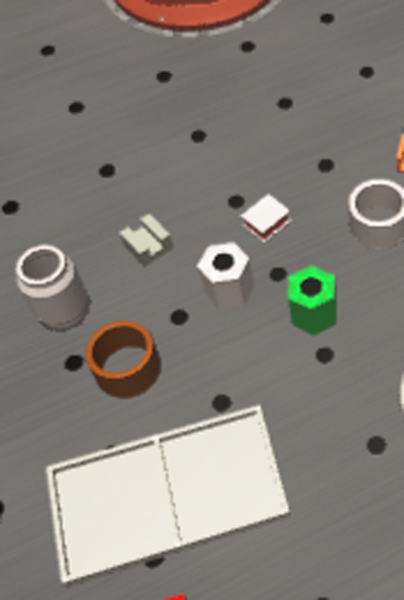

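View pics/side_z0.png

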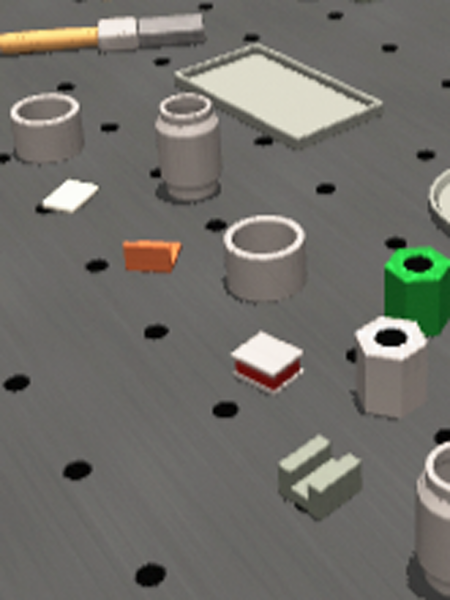

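```bash
cat > h.py <<'E'
import cv2,numpy as np
def ray(d,uv,z):
    K,T=d["mtx"],d["T"];p=np.array([(uv[0]-K[0,2])/K[0,0],-(uv[1]-K[1,2])/K[1,1],-1.])
    v=T[:3,:3]@p;o=T[:3,3];return (o+v*(z-o[2])/v[2])
def proj(d,P):
    K,T=d["mtx"],d["T"];p=T[:3,:3].T@(np.array(P)-T[:3,3]);return np.array([K[0,0]*p[0]/-p[2]+K[0,2],K[1,1]*-p[1]/-p[2]+K[1,2]])
E
python3 - <<'E'
from station import ctrl
from h import *
D={n:ctrl.get_image(n) for n in("scene","side")}
B={"canL":(.075,(158,196,24,18),(345,291,32,20)),"canR":(.075,(366,140,22,13),(248,165,22,12)),
"colM":(.038,(301,167,27,21),(272,209,30,17)),"colF":(.038,(393,111,25,18),(194,164,25,13)),
"boss":(.046,(235,194,23,19),(320,246,27,17)),"green":(.046,(274,205,21,19),(331,220,25,14)),"brown":(.038,(187,229,29,25),(375,275,36,23)),
"dish":(.012,(323,233,62,56),(347,188,58,30)),
"c1":(.008,(254,174,23,21),(274,251,27,17)),"c2":(.008,(202,182,22,19),(292,289,30,24)),"c3":(.006,(321,148,18,18),(235,218,22,11)),"c4":(.004,(358,130,20,14),(206,195,20,13))}
for k,(z,a,b) in B.items():
    ps=[]
    for n,r in(("scene",a),("side",b)):
        u=(r[0]+(r[2]-1)/2,r[1]+(r[3]-1)/2);ps.append(ray(D[n],u,z)[:2].round(4))
    print(k,*ps)
# trays
for n,boxes in (("scene",{"two":(169,265,107,78),"open":(401,158,89,68)}),("side",{"two":(400,239,114,78),"open":(247,146,83,35)})):
    im=D[n]["color"];g=im.max(2);m=(g>135).astype(np.uint8);m=cv2.morphologyEx(m,cv2.MORPH_CLOSE,np.ones((3,3)))
    for k,(x,y,w,h) in boxes.items():
        mm=np.zeros_like(m);mm[y:y+h,x:x+w]=m[y:y+h,x:x+w]
        cs,_=cv2.findContours(mm,cv2.RETR_EXTERNAL,cv2.CHAIN_APPROX_NONE);c=max(cs,key=cv2.contourArea)
        P=np.array([ray(D[n],p[0],.012)[:2] for p in cv2.convexHull(c)]).astype(np.float32)
        print(n,k,cv2.minAreaRect(P*1000))
E
```

```text
canL [ 0.3976 -0.287 ] [ 0.3926 -0.2924]
canR [0.4619 0.1621] [0.4595 0.1505]
colM [0.4473 0.0122] [0.4442 0.0083]
colF [0.3953 0.293 ] [0.3923 0.2894]
boss [ 0.4462 -0.1477] [ 0.4446 -0.1494]
green [ 0.5087 -0.0901] [ 0.5077 -0.0902]
brown [ 0.483  -0.2604] [ 0.4802 -0.2617]
dish [ 0.6542 -0.0086] [ 0.649  -0.0119]
c1 [ 0.3914 -0.084 ] [ 0.3968 -0.0731]
c2 [ 0.3537 -0.1949] [ 0.368  -0.1858]
c3 [0.3878 0.0854] [0.3884 0.0804]
c4 [0.374  0.2012] [0.3741 0.2011]
scene two ((608.0775756835938, -270.8044128417969), (182.32998657226562, 102.36920928955078), 79.61683654785156)
scene open ((601.61328125, 263.9168701171875), (102.92364501953125, 182.18202209472656), 8.788413047790527)
side two ((608.2274780273438, -271.02081298828125), (182.19979858398438, 101.33335876464844), 79.57469177246094)
side open ((563.67333984375, 257.85565185546875), (178.92677307128906, 183.92855834960938), 9.033998489379883)
```

```bash
python3 - <<'E'
from station import ctrl
from h import *
D={n:ctrl.get_image(n) for n in("scene","side")}
tiles=[]
for n,bs in(("scene",[(340,120),(145,180),(225,180)]),("side",[(230,145),(330,280),(305,235)])):
    row=[]
    for x,y in bs: row.append(cv2.resize(D[n]["color"][y:y+60,x:x+60,::-1],(264,264),interpolation=cv2.INTER_CUBIC))
    tiles.append(np.hstack(row))
cv2.imwrite("pics/zz.png",np.vstack(tiles))
E
```

```text
(no output)
```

View pics/zz.png

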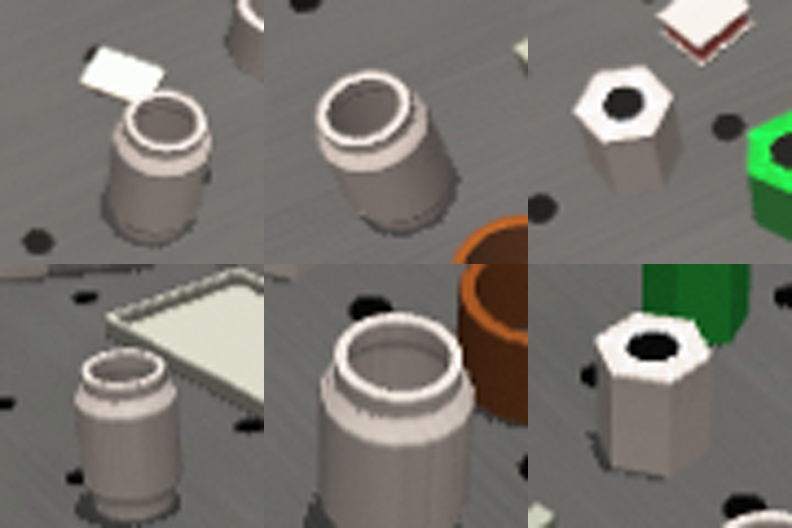

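```bash
cat >> h.py <<'E'
from scipy.spatial.transform import Rotation as R
def rel(pos,rot,tgt,phi):
    """shift cm / turn deg from pose(pos,rotvec) to tool-down at tgt, jaw (tool y) at phi deg mod 180"""
    M=R.from_rotvec(rot);best=None
    for p in(phi,phi+180):
        y=np.array([np.cos(np.radians(p)),np.sin(np.radians(p)),0]);z=np.array([0,0,-1.]);x=np.cross(y,z)
        t=(M.inv()*R.from_matrix(np.c_[x,y,z])).as_rotvec(degrees=True)
        if best is None or abs(t[2])<abs(best[2]): best=t
    return M.inv().apply(np.array(tgt)-pos)*100,best
def show(ctrl,*wps):
    o=ctrl.get_obs()
    for t,phi in wps:
        s,r=rel(o["tool_pos"],o["tool_rot"],t,phi);print(t,"shift",s.round(2),"turn",r.round(1))
    print("t",round(o["t"],2),"q6",o["q"][5].round(2),o["tool_pos"].round(4),"op",round(o["opening"],4),"F",o["contact_force"].round(1))
E
python3 - <<'E'
from station import ctrl
from h import *
D={n:ctrl.get_image(n) for n in("scene","side")}
for k,a,b in(("R",(377.5,147.5),(258,168.6)),("L",(167.5,205.5),(360.9,301.4))): print(k,ray(D["scene"],a,.075),ray(D["side"],b,.075))
for n,(x,y,w,h) in(("scene",(233,192,27,23)),("side",(318,244,31,21))):
    c=D[n]["color"][y:y+h,x:x+w].min(2);thr=185
    m=(c>thr).astype(np.uint8);cs,_=cv2.findContours(m,cv2.RETR_EXTERNAL,cv2.CHAIN_APPROX_NONE);c=max(cs,key=cv2.contourArea)
    P=np.array([ray(D[n],p[0]+[x,y],.046)[:2]*1000 for p in cv2.convexHull(c)]).astype(np.float32)
    ce=cv2.minEnclosingCircle(P);print(n,ce)
    for a in range(0,60,5):
        ws=[np.ptp(P@[np.cos(t),np.sin(t)]) for t in np.radians([a,a+60,a+120])];print(a,np.round(ws,1),round(sum(ws),1))
show(ctrl,((.395,-.290,.20),-30))
E
```

```text
R [0.46674099 0.16161612 0.075     ] [0.46275208 0.159194   0.075     ]
L [ 0.39810703 -0.29125195  0.075     ] [ 0.39193792 -0.29419715  0.075     ]
scene ((446.6628723144531, -146.99595642089844), 21.969987869262695)
0 [42.8 41.2 43.4] 127.3
5 [43.  41.4 43.8] 128.2
10 [43.3 41.6 43.9] 128.8
15 [43.3 41.8 43.7] 128.8
20 [42.9 41.7 43.1] 127.7
25 [42.2 41.3 42.2] 125.7
30 [41.7 40.5 41. ] 123.2
35 [40.9 39.5 40.4] 120.7
40 [39.8 39.6 39.8] 119.3
45 [38.9 40.1 40.2] 119.1
50 [40.  41.5 41.4] 122.8
55 [40.7 42.6 42.2] 125.6
side ((445.5303039550781, -147.73468017578125), 22.245153427124023)
0 [42.8 43.3 42.6] 128.8
5 [43.4 44.  42.9] 130.4
10 [43.7 44.4 42.8] 130.9
15 [43.6 44.5 42.4] 130.5
20 [43.2 44.2 41.7] 129.1
25 [42.4 43.5 40.8] 126.7
30 [41.4 42.6 40.4] 124.4
35 [40.  41.3 40. ] 121.3
40 [39.1 40.1 39.3] 118.4
45 [40.2 39.9 39.9] 120.0
50 [41.4 41.1 41.1] 123.7
55 [42.3 42.  42.1] 126.5
(0.395, -0.29, 0.2) shift [-47.14 -75.87   3.14] turn [ -0.   -0.  -80.4]
t 0.45 q6 -0.12 [0.2183 0.5856 0.2312] op 0.0857 F [-0.6  0.5 -0.7]
```

```bash
python3 - <<'E'
from station import ctrl
from h import *
show(ctrl,((.394,.291,.12),9),((.394,.291,.004),9))
E
```

```text
(0.394, 0.291, 0.12) shift [-26.76 -21.46  11.12] turn [-0.   0.  60.6]
(0.394, 0.291, 0.004) shift [-26.76 -21.46  22.72] turn [-0.   0.  60.6]
t 0.45 q6 -0.12 [0.2183 0.5856 0.2312] op 0.0857 F [-0.6  0.5 -0.7]
```

Request:
play_rows([
  [[-1,-26.8,-21.5,11.1,0,0,60.6],[-1,-26.8,-21.5,11.1,0,0,60.6],[-1,-26.8,-21.5,11.1,0,0,60.6],[-1,-26.8,-21.5,11.1,0,0,60.6],[-1,-26.8,-21.5,11.1,0,0,60.6],[-1,-26.8,-21.5,11.1,0,0,60.6],[-1,-26.8,-21.5,11.1,0,0,60.6],[-1,-26.8,-21.5,11.1,0,0,60.6],[-1,-26.8,-21.5,11.1,0,0,60.6],[-1,-26.8,-21.5,11.1,0,0,60.6]],
], newtons=60)

```text
t: 1.7
tool_pos: [0.3941, 0.2916, 0.1208]
tool_rot: [2.038, 2.39, 0.001]
contact_force: [0.3, 0.3, 0.6]
opening: 0.0857
```

```bash
python3 - <<'E'
from station import ctrl
from h import *
show(ctrl,((.394,.291,.12),9),((.394,.291,.004),9))
d=ctrl.get_image("wrist");cv2.imwrite("pics/w1.png",d["color"][:,:,::-1]);print(d["T"].round(3).tolist(), proj(d,(.394,.291,.038)))
E
```

```text
(0.394, 0.291, 0.12) shift [-0.06 -0.02  0.08] turn [ 0.  -0.   0.1]
(0.394, 0.291, 0.004) shift [-0.06 -0.02 11.68] turn [ 0.  -0.   0.1]
t 1.7 q6 0.33 [0.3941 0.2916 0.1208] op 0.0857 F [0.3 0.3 0.6]
[[0.988, -0.149, -0.05, 0.381], [0.157, 0.938, 0.311, 0.373], [0.0, -0.314, 0.949, 0.264], [0.0, 0.0, 0.0, 1.0]] [322.04394034 208.19403049]
```

View pics/w1.png

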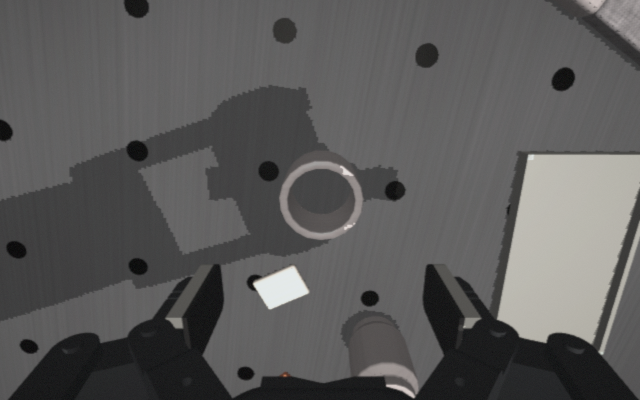

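Request:
play_rows([
  [[-1,0.4,0,6,0,0,0],[-1,0.4,0,9,0,0,0],[-1,0.4,0,11.7,0,0,0],[-1,0.4,0,11.7,0,0,0],[-1,0.4,0,11.7,0,0,0],[1,0.4,0,11.7,0,0,0],[1,0.4,0,11.7,0,0,0],[1,0.4,0,11.7,0,0,0],[1,0.4,0,11.7,0,0,0],[1,0.4,0,11.7,0,0,0],[1,0.4,0,11.7,0,0,0]],
], newtons=60)

```text
t: 3.12
tool_pos: [0.3945, 0.2961, 0.0057]
tool_rot: [2.038, 2.39, 0.004]
contact_force: [-2.3, -0.3, 6.6]
opening: 0.057
```

```bash
python3 - <<'E'
from station import ctrl
from h import *
show(ctrl,((.394,.295,.12),9),((.595,.306,.1),8.8),((.595,.306,.009),8.8))
E
```

```text
(0.394, 0.295, 0.12) shift [ -0.09  -0.04 -11.43] turn [ 0.1 -0.1  0.1]
(0.595, 0.306, 0.1) shift [-2.17 19.98 -9.38] turn [ 0.1 -0.1  0.3]
(0.595, 0.306, 0.009) shift [-2.18 19.95 -0.28] turn [ 0.1 -0.1  0.3]
t 3.12 q6 0.33 [0.3945 0.2961 0.0057] op 0.057 F [-2.3 -0.3  6.6]
```

Request:
play_rows([
  [[1,0,0,-5,0,0,0],[1,0,4,-9.4,0,0,0],[1,-1.2,10,-9.4,0,0,0],[1,-2.2,15,-9.4,0,0,0],[1,-2.2,20,-9.4,0,0,0],[1,-2.2,20,-9.4,0,0,0],[1,-2.2,20,-9.4,0,0,0],[1,-2.2,20,-5,0,0,0],[1,-2.2,20,-2,0,0,0],[1,-2.2,20,-1,0,0,0],[1,-2.2,20,-0.5,0,0,0],[1,-2.2,20,-0.5,0,0,0]],
])

```text
t: 4.62
tool_pos: [0.596, 0.3063, 0.0125]
tool_rot: [2.038, 2.389, 0.007]
contact_force: [-0.0, 0.8, -1.5]
opening: 0.0573
```

```bash
python3 - <<'E'
from station import ctrl
from h import *
show(ctrl,((.595,.306,.009),8.8))
d=ctrl.get_image("scene");cv2.imwrite("pics/s2.png",cv2.resize(d["color"][60:260,300:560,::-1],(780,600)))
E
```

```text
(0.595, 0.306, 0.009) shift [-0.01 -0.1   0.35] turn [ 0.3 -0.1  0.3]
t 4.62 q6 0.2 [0.596  0.3063 0.0125] op 0.0573 F [-0.   0.8 -1.5]
```

View pics/s2.png

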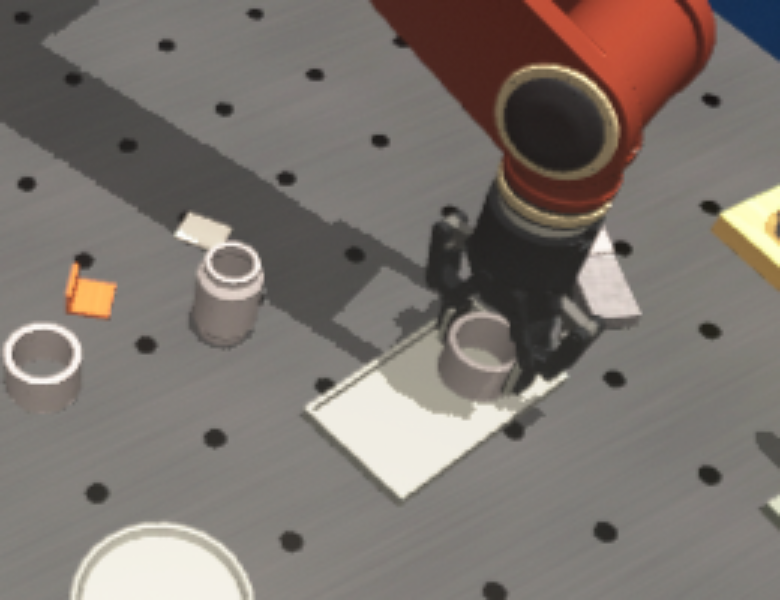

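Request:
play_rows([
  [[1,0,0,0.25,0,0,0],[1,0,0,0.25,0,0,0],[-0.6,0,0,0.25,0,0,0],[-0.6,0,0,0.25,0,0,0],[-0.6,0,0,0.25,0,0,0],[-0.6,0,0,0.25,0,0,0],[-0.6,0,0,-4,0,0,0],[-0.6,0,0,-10,0,0,0],[-0.6,0,0,-11,0,0,0]],
])

```text
t: 5.8
tool_pos: [0.5992, 0.3074, 0.1296]
tool_rot: [2.034, 2.385, 0.022]
contact_force: [0.3, -0.6, 0.4]
opening: 0.0685
```

```bash
python3 - <<'E'
from station import ctrl
from h import *
show(ctrl,((.446,.010,.12),9))
E
```

```text
(0.446, 0.01, 0.12) shift [-26.95 -19.83   0.55] turn [ 0.9 -0.2  0.1]
t 5.8 q6 0.2 [0.5992 0.3074 0.1296] op 0.0685 F [ 0.3 -0.6  0.4]
```

Request:
play_rows([
  [[-1,-27.0,-19.8,0.5,0.9,-0.2,0],[-1,-27.0,-19.8,0.5,0.9,-0.2,0],[-1,-27.0,-19.8,0.5,0.9,-0.2,0],[-1,-27.0,-19.8,0.5,0.9,-0.2,0],[-1,-27.0,-19.8,0.5,0.9,-0.2,0],[-1,-27.0,-19.8,0.5,0.9,-0.2,0],[-1,-27.0,-19.8,0.5,0.9,-0.2,0],[-1,-27.0,-19.8,0.5,0.9,-0.2,0]],
])

```text
t: 6.8
tool_pos: [0.4465, 0.0101, 0.1203]
tool_rot: [-2.038, -2.39, -0.0]
contact_force: [0.4, 0.6, 0.9]
opening: 0.0853
```

```bash
python3 - <<'E'
from station import ctrl
from h import *
show(ctrl,((.446,.010,.12),9),((.446,.010,.004),9))
d=ctrl.get_image("wrist");cv2.imwrite("pics/w2.png",d["color"][:,:,::-1]);print(proj(d,(.446,.010,.038)))
E
```

```text
(0.446, 0.01, 0.12) shift [-0.   -0.05  0.03] turn [-0.  -0.   0.1]
(0.446, 0.01, 0.004) shift [-1.000e-02 -5.000e-02  1.163e+01] turn [-0.  -0.   0.1]
t 6.8 q6 -0.3 [0.4465 0.0101 0.1203] op 0.0853 F [0.4 0.6 0.9]
[321.64495953 207.71046167]
```

View pics/w2.png

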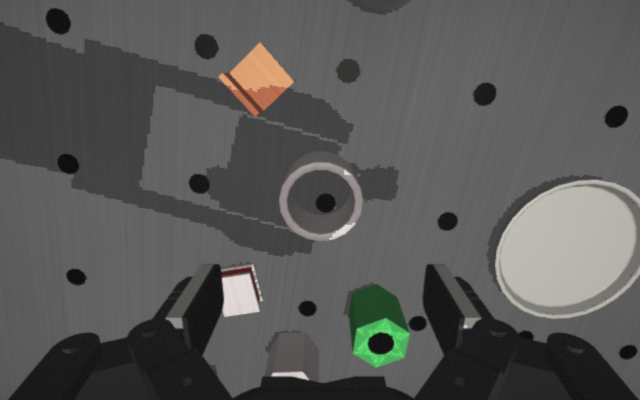

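Request:
play_rows([
  [[-1,0.4,0,6,0,0,0],[-1,0.4,0,9,0,0,0],[-1,0.4,0,11.7,0,0,0],[-1,0.4,0,11.7,0,0,0],[-1,0.4,0,11.7,0,0,0],[1,0.4,0,11.7,0,0,0],[1,0.4,0,11.7,0,0,0],[1,0.4,0,11.7,0,0,0],[1,0.4,0,11.7,0,0,0],[1,0.4,0,11.7,0,0,0],[1,0.4,0,11.7,0,0,0]],
])

```text
t: 8.22
tool_pos: [0.4473, 0.0142, 0.005]
tool_rot: [2.037, 2.39, 0.003]
contact_force: [-0.2, 0.1, 5.5]
opening: 0.0558
```

```bash
python3 - <<'E'
from station import ctrl
from h import *
show(ctrl,((.608,.2215,.12),8.8),((.608,.2215,.012),8.8))
E
```

```text
(0.608, 0.2215, 0.12) shift [ 17.92  19.18 -11.46] turn [ 0.1 -0.   0.3]
(0.608, 0.2215, 0.012) shift [17.92 19.16 -0.66] turn [ 0.1 -0.   0.3]
t 8.22 q6 -0.3 [0.4473 0.0142 0.005 ] op 0.0558 F [-0.2  0.1  5.5]
```

Request:
play_rows([
  [[1,0,0,-5,0,0,0],[1,0,0,-10,0,0,0],[1,4,4,-11.5,0,0,0],[1,17.9,19.2,-11.5,0,0,0],[1,17.9,19.2,-11.5,0,0,0],[1,17.9,19.2,-11.5,0,0,0],[1,17.9,19.2,-11.5,0,0,0],[1,17.9,19.2,-11.5,0,0,0],[1,17.9,19.2,-6,0,0,0],[1,17.9,19.2,-2,0,0,0],[1,17.9,19.2,-1,0,0,0],[1,17.9,19.2,-0.6,0,0,0],[1,17.9,19.2,-0.6,0,0,0],[1,17.9,19.2,-0.6,0,0,0]],
])

```text
t: 9.98
tool_pos: [0.6099, 0.2216, 0.0137]
tool_rot: [2.035, 2.389, 0.007]
contact_force: [0.6, -0.3, -1.9]
opening: 0.0557
```

```bash
python3 - <<'E'
from station import ctrl
from h import *
show(ctrl,((.608,.2215,.0095),8.8))
d=ctrl.get_image("scene");cv2.imwrite("pics/s3.png",cv2.resize(d["color"][60:260,300:560,::-1],(780,600)))
E
```

```text
(0.608, 0.2215, 0.0095) shift [ 0.02 -0.2   0.42] turn [ 0.3 -0.   0.3]
t 9.97 q6 0.07 [0.6099 0.2216 0.0137] op 0.0557 F [ 0.6 -0.3 -1.9]
```

View pics/s3.png

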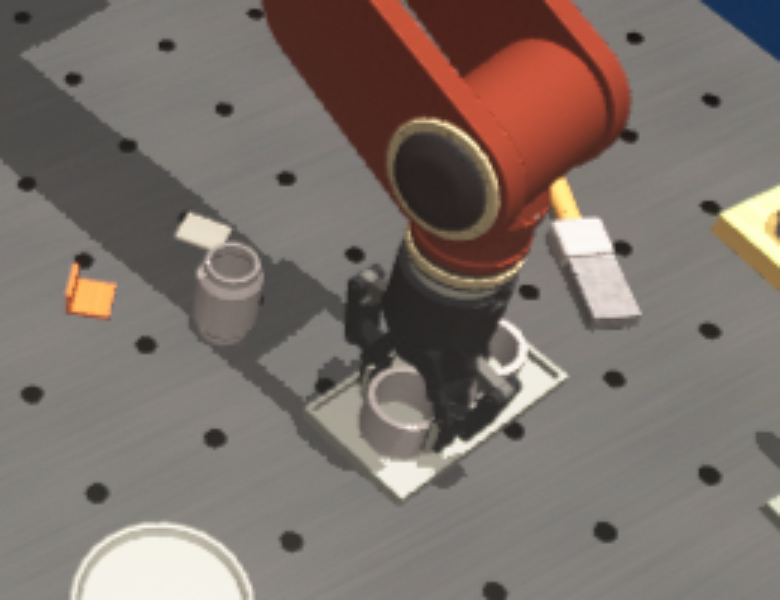

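Request:
play_rows([
  [[1,0,0,0.35,0,0,0],[1,0,0,0.4,0,0,0],[-0.6,0,0,0.4,0,0,0],[-0.6,0,0,0.4,0,0,0],[-0.6,0,0,0.4,0,0,0],[-0.6,0,0,0.4,0,0,0],[-0.6,0,0,-4,0,0,0],[-0.6,0,0,-10,0,0,0],[-0.6,0,0,-12,0,0,0]],
])

```text
t: 11.15
tool_pos: [0.6117, 0.2222, 0.1389]
tool_rot: [2.032, 2.385, 0.017]
contact_force: [0.1, 0.3, -0.1]
opening: 0.0683
```

```bash
python3 - <<'E'
from station import ctrl
from h import *
show(ctrl,((.464,.161,.15),-10))
E
```

```text
(0.464, 0.161, 0.15) shift [ -3.69 -15.54  -1.32] turn [ 0.7 -0.2 19.1]
t 11.15 q6 0.07 [0.6117 0.2222 0.1389] op 0.0683 F [ 0.1  0.3 -0.1]
```

Request:
play_rows([
  [[-1,-3.7,-15.5,-1.3,0.7,-0.2,19.1],[-1,-3.7,-15.5,-1.3,0.7,-0.2,19.1],[-1,-3.7,-15.5,-1.3,0.7,-0.2,19.1],[-1,-3.7,-15.5,-1.3,0.7,-0.2,19.1],[-1,-3.7,-15.5,-1.3,0.7,-0.2,19.1],[-1,-3.7,-15.5,-1.3,0.7,-0.2,19.1]],
])

```text
t: 11.9
tool_pos: [0.4651, 0.1612, 0.1498]
tool_rot: [2.405, 2.02, 0.0]
contact_force: [-0.9, -1.1, 0.1]
opening: 0.0852
```

```bash
python3 - <<'E'
from station import ctrl
from h import *
show(ctrl,((.464,.161,.15),-10),((.464,.161,.017),-10))
d=ctrl.get_image("wrist");cv2.imwrite("pics/w3.png",d["color"][:,:,::-1]);print(proj(d,(.464,.161,.075)))
E
```

```text
(0.464, 0.161, 0.15) shift [-0.04 -0.11 -0.02] turn [0. 0. 0.]
(0.464, 0.161, 0.017) shift [-0.04 -0.12 13.28] turn [0. 0. 0.]
t 11.9 q6 0.36 [0.4651 0.1612 0.1498] op 0.0852 F [-0.9 -1.1  0.1]
[321.18300811 212.21567598]
```

View pics/w3.png

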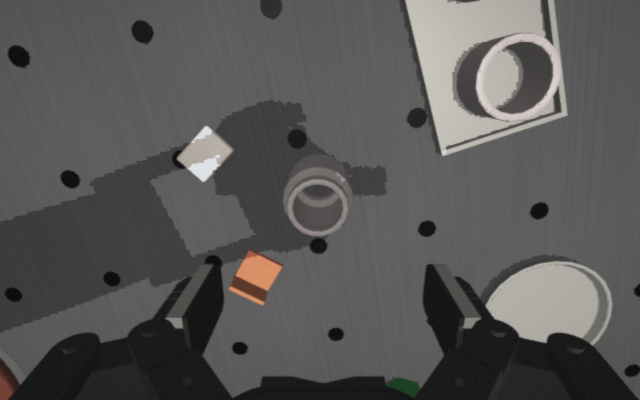

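Request:
play_rows([
  [[-1,0.2,-0.3,6,0,0,0],[-1,0.2,-0.3,10,0,0,0],[-1,0.2,-0.3,13.3,0,0,0],[-1,0.2,-0.3,13.3,0,0,0],[-1,0.2,-0.3,13.3,0,0,0],[1,0.2,-0.3,13.3,0,0,0],[1,0.2,-0.3,13.3,0,0,0],[1,0.2,-0.3,13.3,0,0,0],[1,0.2,-0.3,13.3,0,0,0],[1,0.2,-0.3,13.3,0,0,0],[1,0.2,-0.3,13.3,0,0,0]],
])

```text
t: 13.32
tool_pos: [0.4639, 0.164, 0.0185]
tool_rot: [2.404, 2.019, 0.004]
contact_force: [-0.4, 0.2, 6.7]
opening: 0.0486
```

```bash
python3 - <<'E'
from station import ctrl
from h import *
show(ctrl,((.616,-.227,.16),-10.4),((.616,-.227,.025),-10.4))
E
```

```text
(0.616, -0.227, 0.16) shift [-35.86  21.79 -14.11] turn [ 0.2 -0.   0.4]
(0.616, -0.227, 0.025) shift [-35.88  21.74  -0.61] turn [ 0.2 -0.   0.4]
t 13.32 q6 0.36 [0.4639 0.164  0.0185] op 0.0486 F [-0.4  0.2  6.7]
```

Request:
play_rows([
  [[1,0,0,-5,0,0,0],[1,0,0,-11,0,0,0],[1,-4,3,-14,0,0,0],[1,-35.9,21.8,-14,0,0,0],[1,-35.9,21.8,-14,0,0,0],[1,-35.9,21.8,-14,0,0,0],[1,-35.9,21.8,-14,0,0,0],[1,-35.9,21.8,-14,0,0,0],[1,-35.9,21.8,-14,0,0,0],[1,-35.9,21.8,-14,0,0,0],[1,-35.9,21.8,-14,0,0,0],[1,-35.9,21.8,-14,0,0,0],[1,-35.9,21.8,-8,0,0,0],[1,-35.9,21.8,-3,0,0,0],[1,-35.9,21.8,-1.2,0,0,0],[1,-35.9,21.8,-0.6,0,0,0],[1,-35.9,21.8,-0.6,0,0,0],[1,-35.9,21.8,-0.6,0,0,0]],
])

```text
t: 15.58
tool_pos: [0.6182, -0.2281, 0.0276]
tool_rot: [2.401, 2.017, 0.007]
contact_force: [-0.8, 0.3, -1.3]
opening: 0.0483
```

```bash
python3 - <<'E'
from station import ctrl
from h import *
show(ctrl,((.616,-.227,.0225),-10.4))
d=ctrl.get_image("scene");e=ctrl.get_image("side");cv2.imwrite("pics/s4.png",np.hstack([cv2.resize(d["color"][140:340,130:330,::-1],(400,400)),cv2.resize(e["color"][200:340,370:510,::-1],(400,400))]))
E
```

```text
(0.616, -0.227, 0.0225) shift [ 0.07 -0.24  0.51] turn [0.4 0.  0.5]
t 15.57 q6 -0.29 [ 0.6182 -0.2281  0.0276] op 0.0483 F [-0.8  0.3 -1.3]
```

View pics/s4.png

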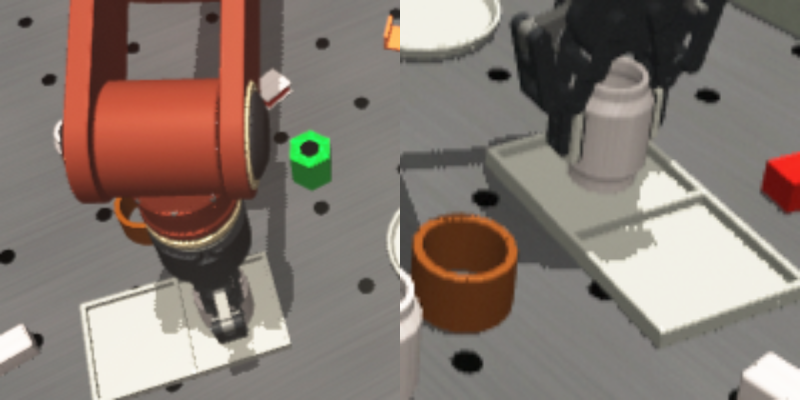

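Request:
play_rows([
  [[1,0,-0.2,0.4,0,0,0],[1,0,-0.2,0.5,0,0,0],[1,0,-0.2,0.5,0,0,0],[-0.6,0,-0.2,0.5,0,0,0],[-0.6,0,-0.2,0.5,0,0,0],[-0.6,0,-0.2,0.5,0,0,0],[-0.6,0,-0.2,0.5,0,0,0],[-0.6,0,-0.2,-4,0,0,0],[-0.6,0,-0.2,-10,0,0,0],[-0.6,0,-0.2,-14,0,0,0]],
])

```text
t: 16.92
tool_pos: [0.6158, -0.2279, 0.1704]
tool_rot: [2.4, 2.015, 0.008]
contact_force: [-0.1, -0.5, 0.1]
opening: 0.0681
```

```bash
python3 - <<'E'
from station import ctrl
from h import *
show(ctrl,((.395,-.2925,.16),-30))
E
```

```text
(0.395, -0.2925, 0.16) shift [-10.18 -20.64   0.85] turn [ 0.6 -0.  20. ]
t 16.93 q6 -0.29 [ 0.6158 -0.2279  0.1704] op 0.0681 F [-0.1 -0.5  0.1]
```

Request:
play_rows([
  [[-1,-10.2,-20.6,0.8,0.6,0,20],[-1,-10.2,-20.6,0.8,0.6,0,20],[-1,-10.2,-20.6,0.8,0.6,0,20],[-1,-10.2,-20.6,0.8,0.6,0,20],[-1,-10.2,-20.6,0.8,0.6,0,20],[-1,-10.2,-20.6,0.8,0.6,0,20],[-1,-10.2,-20.6,0.8,0.6,0,20]],
])

```text
t: 17.8
tool_pos: [0.3963, -0.2926, 0.1607]
tool_rot: [-2.719, -1.573, -0.0]
contact_force: [-0.0, 0.7, -1.8]
opening: 0.0855
```

```bash
python3 - <<'E'
from station import ctrl
from h import *
show(ctrl,((.395,-.2925,.15),-30),((.395,-.2925,.017),-30))
d=ctrl.get_image("wrist");cv2.imwrite("pics/w4.png",d["color"][:,:,::-1]);print(proj(d,(.395,-.2925,.075)))
E
```

```text
(0.395, -0.2925, 0.15) shift [-0.06 -0.11  1.07] turn [-0.  -0.   0.1]
(0.395, -0.2925, 0.017) shift [-0.07 -0.11 14.37] turn [-0.  -0.   0.1]
t 17.8 q6 -0.27 [ 0.3963 -0.2926  0.1607] op 0.0855 F [-0.   0.7 -1.8]
[321.92524509 206.81124268]
```

View pics/w4.png

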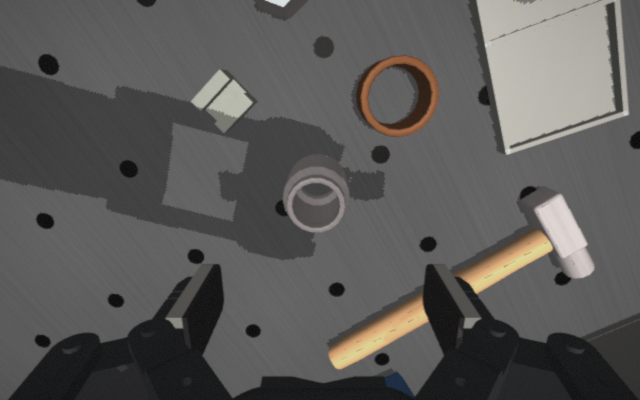

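Request:
play_rows([
  [[-1,0.1,-0.4,6,0,0,0],[-1,0.1,-0.4,11,0,0,0],[-1,0.1,-0.4,14.4,0,0,0],[-1,0.1,-0.4,14.4,0,0,0],[-1,0.1,-0.4,14.4,0,0,0],[1,0.1,-0.4,14.4,0,0,0],[1,0.1,-0.4,14.4,0,0,0],[1,0.1,-0.4,14.4,0,0,0],[1,0.1,-0.4,14.4,0,0,0],[1,0.1,-0.4,14.4,0,0,0],[1,0.1,-0.4,14.4,0,0,0]],
])

```text
t: 19.23
tool_pos: [0.3941, -0.2904, 0.0186]
tool_rot: [2.718, 1.573, 0.001]
contact_force: [-1.6, 1.5, 5.4]
opening: 0.0493
```

```bash
python3 - <<'E'
from station import ctrl
from h import *
show(ctrl,((.600,-.315,.16),-10.4),((.600,-.315,.025),-10.4))
E
```

```text
(0.6, -0.315, 0.16) shift [  8.12  19.1  -14.11] turn [  0.1   0.  -19.5]
(0.6, -0.315, 0.025) shift [ 8.13 19.08 -0.61] turn [  0.1   0.  -19.5]
t 19.23 q6 -0.27 [ 0.3941 -0.2904  0.0186] op 0.0493 F [-1.6  1.5  5.4]
```

Request:
play_rows([
  [[1,0,0,-5,0,0,0],[1,0,0,-11,0,0,0],[1,0,0,-14,0,0,0],[1,4,9,-14,0,0,-10],[1,8.1,19.1,-14,0,0,-19.5],[1,8.1,19.1,-14,0,0,-19.5],[1,8.1,19.1,-14,0,0,-19.5],[1,8.1,19.1,-14,0,0,-19.5],[1,8.1,19.1,-14,0,0,-19.5],[1,8.1,19.1,-8,0,0,-19.5],[1,8.1,19.1,-3,0,0,-19.5],[1,8.1,19.1,-1.2,0,0,-19.5],[1,8.1,19.1,-0.6,0,0,-19.5],[1,8.1,19.1,-0.6,0,0,-19.5],[1,8.1,19.1,-0.6,0,0,-19.5]],
])

```text
t: 21.1
tool_pos: [0.6017, -0.3164, 0.0279]
tool_rot: [2.409, 2.008, 0.003]
contact_force: [-0.0, 0.1, -2.5]
opening: 0.0494
```

```bash
python3 - <<'E'
from station import ctrl
from h import *
show(ctrl,((.600,-.315,.0225),-10.4))
d=ctrl.get_image("scene");e=ctrl.get_image("side");cv2.imwrite("pics/s5.png",np.hstack([cv2.resize(d["color"][140:340,130:330,::-1],(400,400)),cv2.resize(e["color"][200:340,370:510,::-1],(400,400))]))
E
```

```text
(0.6, -0.315, 0.0225) shift [ 0.11 -0.19  0.53] turn [0.3 0.1 0. ]
t 21.1 q6 -0.41 [ 0.6017 -0.3164  0.0279] op 0.0494 F [-0.   0.1 -2.5]
```

View pics/s5.png

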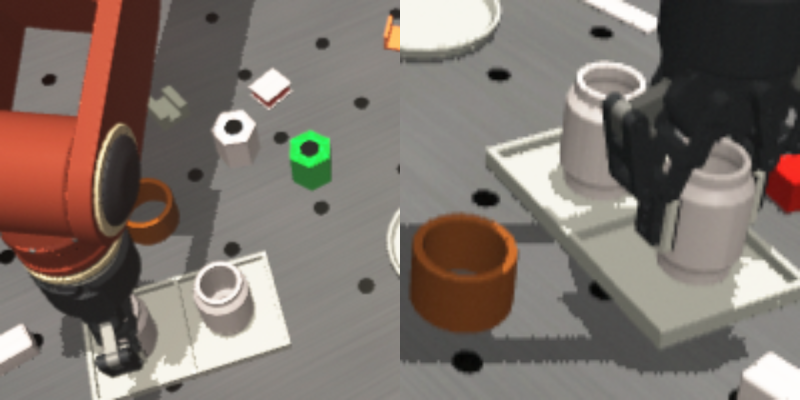

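Request:
play_rows([
  [[1,0,-0.2,0.4,0,0,0],[1,0,-0.2,0.5,0,0,0],[1,0,-0.2,0.5,0,0,0],[-0.6,0,-0.2,0.5,0,0,0],[-0.6,0,-0.2,0.5,0,0,0],[-0.6,0,-0.2,0.5,0,0,0],[-0.6,0,-0.2,0.5,0,0,0],[-0.6,0,-0.2,-4,0,0,0],[-0.6,0,-0.2,-10,0,0,0],[-0.6,0,-0.2,-14,0,0,0]],
])

```text
t: 22.45
tool_pos: [0.5996, -0.3159, 0.1706]
tool_rot: [2.407, 2.006, 0.004]
contact_force: [0.0, -0.4, 1.2]
opening: 0.0684
```

```bash
python3 - <<'E'
from station import ctrl
from h import *
show(ctrl,((.446,-.1465,.14),-18))
E
```

```text
(0.446, -0.1465, 0.14) shift [ 13.91 -18.18   2.87] turn [0.5 0.2 7.6]
t 22.45 q6 -0.41 [ 0.5996 -0.3159  0.1706] op 0.0684 F [ 0.  -0.4  1.2]
```

Request:
play_rows([
  [[-1,13.9,-18.2,1,0.5,0.2,7.6],[-1,13.9,-18.2,1,0.5,0.2,7.6],[-1,13.9,-18.2,1,0.5,0.2,7.6],[-1,13.9,-18.2,2.9,0.5,0.2,7.6],[-1,13.9,-18.2,2.9,0.5,0.2,7.6],[-1,13.9,-18.2,2.9,0.5,0.2,7.6],[-1,13.9,-18.2,2.9,0.5,0.2,7.6]],
])

```text
t: 23.32
tool_pos: [0.4472, -0.1477, 0.141]
tool_rot: [2.541, 1.845, 0.002]
contact_force: [-0.3, 0.1, 0.2]
opening: 0.0854
```

```bash
python3 - <<'E'
from station import ctrl
from h import *
show(ctrl,((.446,-.1465,.14),-18),((.446,-.1465,.009),-18))
d=ctrl.get_image("wrist");cv2.imwrite("pics/w5.png",d["color"][:,:,::-1]);print(proj(d,(.446,-.1465,.046)))
E
```

```text
(0.446, -0.1465, 0.14) shift [ 0.07 -0.15  0.1 ] turn [ 0.1 -0.  -0. ]
(0.446, -0.1465, 0.009) shift [ 0.07 -0.17 13.2 ] turn [ 0.1 -0.  -0. ]
t 23.32 q6 -0.16 [ 0.4472 -0.1477  0.141 ] op 0.0854 F [-0.3  0.1  0.2]
[320.91119178 200.70033073]
```

View pics/w5.png

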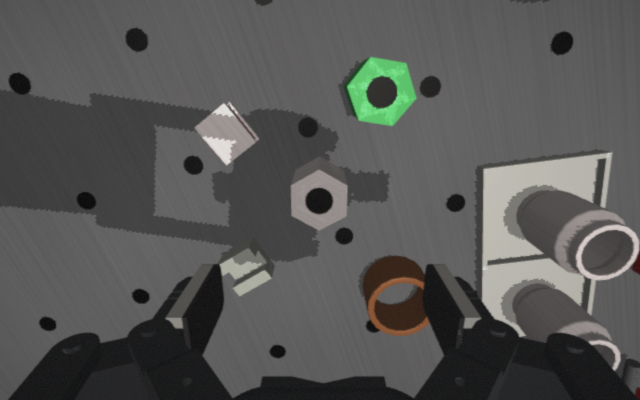

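Request:
play_rows([
  [[-1,0.1,-0.2,6,0,0,0],[-1,0.1,-0.2,10,0,0,0],[-1,0.1,-0.2,13.2,0,0,0],[-1,0.1,-0.2,13.2,0,0,0],[-1,0.1,-0.2,13.2,0,0,0],[1,0.1,-0.2,13.2,0,0,0],[1,0.1,-0.2,13.2,0,0,0],[1,0.1,-0.2,13.2,0,0,0],[1,0.1,-0.2,13.2,0,0,0],[1,0.1,-0.2,13.2,0,0,0],[1,0.1,-0.2,13.2,0,0,0],[1,0.1,-0.2,13.2,0,0,0]],
], newtons=80)

```text
t: 24.88
tool_pos: [0.4465, -0.1465, 0.0101]
tool_rot: [2.54, 1.845, 0.003]
contact_force: [-0.1, 0.4, 6.8]
opening: 0.0388
```

```bash
python3 - <<'E'
from station import ctrl
from h import *
show(ctrl,((.652,-.010,.16),-18),((.652,-.010,.016),-18))
E
```

```text
(0.652, -0.01, 0.16) shift [ 19.33  15.37 -14.95] turn [ 0.2  0.  -0. ]
(0.652, -0.01, 0.016) shift [19.34 15.32 -0.55] turn [ 0.2  0.  -0. ]
t 24.88 q6 -0.16 [ 0.4465 -0.1465  0.0101] op 0.0388 F [-0.1  0.4  6.8]
```

Request:
play_rows([
  [[1,0,0,-5,0,0,0],[1,0,0,-10,0,0,0],[1,0,0,-12,0,0,0],[1,5,4,-12,0,0,0],[1,19.3,15.3,-12,0,0,0],[1,19.3,15.3,-12,0,0,0],[1,19.3,15.3,-12,0,0,0],[1,19.3,15.3,-12,0,0,0],[1,19.3,15.3,-12,0,0,0],[1,19.3,15.3,-7,0,0,0],[1,19.3,15.3,-3,0,0,0],[1,19.3,15.3,-1.2,0,0,0],[1,19.3,15.3,-0.6,0,0,0],[1,19.3,15.3,-0.6,0,0,0],[1,19.3,15.3,-0.6,0,0,0]],
])

```text
t: 26.75
tool_pos: [0.6532, -0.0105, 0.0188]
tool_rot: [2.538, 1.843, 0.007]
contact_force: [-0.2, 0.5, -2.2]
opening: 0.0394
```

```bash
python3 - <<'E'
from station import ctrl
from h import *
show(ctrl,((.652,-.010,.0142),-18))
d=ctrl.get_image("scene");e=ctrl.get_image("side");cv2.imwrite("pics/s6.png",np.hstack([cv2.resize(d["color"][140:340,230:430,::-1],(400,400)),cv2.resize(e["color"][130:270,300:440,::-1],(400,400))]))
E
```

```text
(0.652, -0.01, 0.0142) shift [ 0.01 -0.14  0.46] turn [ 0.4 -0.  -0. ]
t 26.75 q6 0.19 [ 0.6532 -0.0105  0.0188] op 0.0394 F [-0.2  0.5 -2.2]
```

View pics/s6.png

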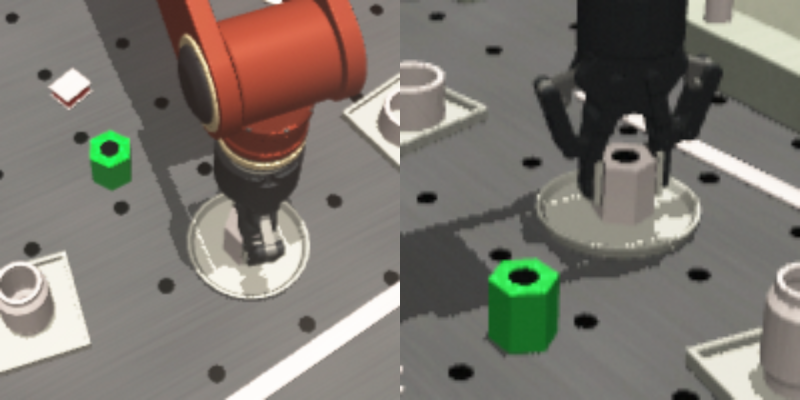

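Request:
play_rows([
  [[1,0,-0.1,0.35,0,0,0],[1,0,-0.1,0.45,0,0,0],[1,0,-0.1,0.45,0,0,0],[-0.6,0,-0.1,0.45,0,0,0],[-0.6,0,-0.1,0.45,0,0,0],[-0.6,0,-0.1,0.45,0,0,0],[-0.6,0,-0.1,0.45,0,0,0],[-0.6,0,-0.1,-4,0,0,0],[-0.6,0,-0.1,-10,0,0,0],[-0.6,0,-0.1,-16,0,0,0],[-0.6,0,-20,-22,0,0,0],[-0.6,0,-25,-25,0,0,0],[-0.6,0,-25,-25,0,0,0],[-0.6,0,-25,-25,0,0,0],[-0.6,0,-25,-25,0,0,0],[-0.6,0,-25,-25,0,0,0]],
])

```text
t: 28.85
tool_pos: [0.4138, 0.0674, 0.2674]
tool_rot: [2.536, 1.843, 0.009]
contact_force: [0.1, -0.4, -0.6]
opening: 0.0683
```

```bash
python3 - <<'E'
from station import ctrl
from h import *
show(ctrl)
D={n:ctrl.get_image(n) for n in("scene","side")}
for n in D: cv2.imwrite(f"pics/{n}f.png",D[n]["color"][:,:,::-1])
E
```

```text
t 28.85 q6 0.3 [0.4138 0.0674 0.2674] op 0.0683 F [ 0.1 -0.4 -0.6]
```

View pics/scenef.png

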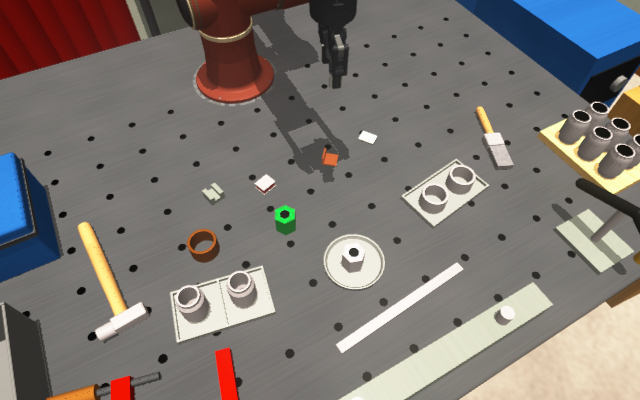

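View pics/sidef.png

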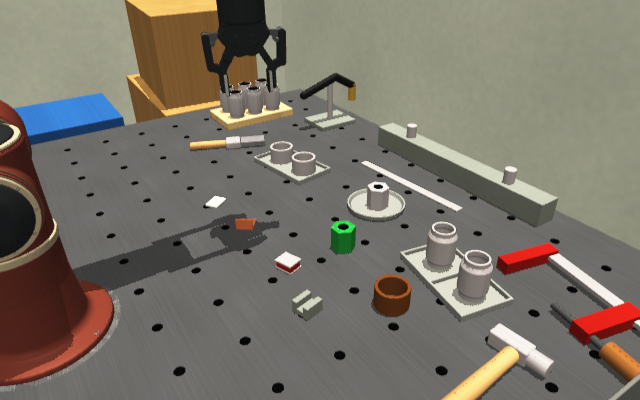

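```bash
python3 - <<'E'
from h import *
a=cv2.imread("pics/scenef.png");b=cv2.imread("pics/sidef.png")
z=lambda im,x,y:cv2.resize(im[y:y+100,x:x+130],(390,300),interpolation=cv2.INTER_CUBIC)
cv2.imwrite("pics/zf.png",np.vstack([np.hstack([z(a,160,250),z(a,385,145)]),np.hstack([z(b,395,215),z(b,240,125)])]))
from station import ctrl
D={n:ctrl.get_image(n) for n in("scene","side")}
def loc(p,c,yaw):
    v=np.array(p[:2])-c;t=np.radians(yaw);return (1000*np.array([v[0]*np.cos(t)+v[1]*np.sin(t),-v[0]*np.sin(t)+v[1]*np.cos(t)])).round(0)
A=(.608,-.271);B=(.6016,.2639)
for n,l in(("scene",[(188.5,294,A,-10.4,.079),(241,282,A,-10.4,.079),(434,192,B,8.8,.042),(461,173,B,8.8,.042),(353,252,(.652,-.01),0,.05)]),("side",[(475.5,260,A,-10.4,.079),(442,230.5,A,-10.4,.079),(303,158,B,8.8,.042),(281,147.5,B,8.8,.042),(378,187,(.652,-.01),0,.05)])):
    for u,v,c,y,h in l: print(n,loc(ray(D[n],(u,v),h),c,y))
E
```

```text
scene [ -0. -44.]
scene [ 6. 46.]
scene [  0. -46.]
scene [ 0. 40.]
scene [ 2. -2.]
side [ -7. -53.]
side [-6. 36.]
side [ -5. -54.]
side [-5. 30.]
side [-1. -5.]
```

View pics/zf.png

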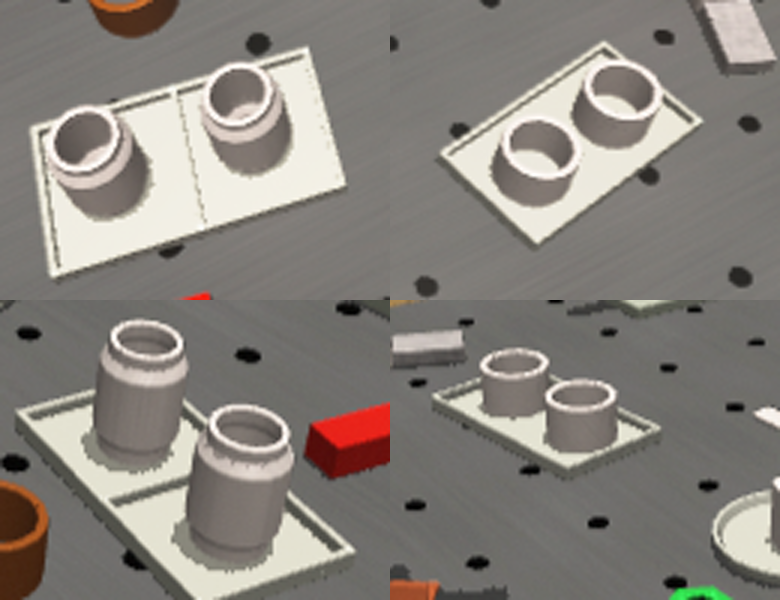

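All five parts stand flat inside their trays with plenty of room to the walls, and the gripper is clear. I'm handing the job in.

```bash
python3 -c "
from station import ctrl
print(ctrl.finish_job())"
```

```text
the job is handed in; nothing more can be done
None
```

I sorted all five parts and handed the job in at about 29 s, well inside the 117 s limit. The cans stand one in each bay of the divided tray, both collars are in the undivided tray, and the boss is in the round dish.

- **Final look:** pictures from both fixed cameras show every part upright on its tray floor, off rims and divider, and released. The arm was raised clear, and the green boss and brown collar look-alikes were left where they stood.
- **Scene camera positions:** the cans are at about (0, −44) and (6, 46) mm in their tray, the collars at about (0, −46) and (0, 40) mm, and the boss 2–3 mm from the dish centre.
- **Side camera disagreement:** it read up to about 10 mm lower in y and up to 12 mm different in x. Its picks were rough and its view of the far tray was poor, but its values were also within limits.
- **Force:** every reading I saw stayed under about 8 N.
- **Not checked:** I judged height and tilt by eye from the pictures and did not measure them, and the hand-in gives no verdict.

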